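# Clamp the turned sample with the swing strap and cam lever

### The job

Clamp the turned steel sample for inspection: with the gripper closed, push the clamp strap round with the outside of a finger until it rests against its stop pin over the sample, and only then push the cam lever fully down so that the pad holds the sample. Grasp and lift nothing, do not force the clamp, and leave the sample in its nest and the other things where they stand.

Things in the scene. Friction and masses are not known exactly. Their poses are not given: they have to be found in the camera images.
- fixture: Aluminium base plate fixed to the worktop, 85 (x) x 215 (y) x 12 mm; origin at the centre of its underside, z up, yaw within 0.4 rad. In its frame (mm): nest ring (62 across, 6 high) at x 0, y +40; the strap's post (28 across) at x 0, y -50; stop pin (8 across, top 79 above the worktop) at x +16.5, y -12, on the strap's far side.
- strap (a joint): Swing angle of the flat steel strap about its upright post, rad. 0 = over the sample against the stop pin, pointing to fixture +y; grows counter-clockwise from above, toward fixture -x (robot's side), to 1.8. Starts open, 1.0 to 1.6. Turns easily (about 1 N at the nose), stays where left.
- strap_pivot (a point): Point on the strap's turning axis (the post), 68 mm above the worktop; its y axis points along the strap to the nose. The strap is 24 mm wide and 16 mm thick, its underside 60 mm above the worktop.
- strap_nose (a point): Point in the middle of the strap's thickness, 120 mm from the turning axis, 12 mm from the end of the rounded nose, 68 mm above the worktop; y along the strap to the nose.
- lever (a joint): Angle of the cam lever, rad: 0 = raised, 1.3 = fully down, lying level; elevation is 1.3 - angle. Starts at 0 to 0.25, stays where left; 2 to 4 N at the grip moves it. Hinged on a level pin over the post, carried round by the strap; it swings in the vertical plane along the strap and goes down to the side away from the nose.
- lever_pin (a point): The lever's hinge pin, on the strap's turning axis, 88 mm above the worktop.
- lever_grip (a point): Middle of the lever's grey grip, 75 mm from the hinge pin along the lever, in the middle of its thickness; its y axis points along the lever to the pin. The grip is 22 mm wide, 14 mm thick and reaches from 53 to 98 mm from the pin.
- foot: Round rubber pressure pad, 26 mm across, under the strap 90 mm from the post axis; origin at the centre of its underside, 2.5 mm above the sample's top when the strap is over and the lever at 0. The lever presses it down through a spring, at the end with about 8 N. Its 10 mm spindle stands up to 25 mm above the strap's top.
- sample: Loose turned steel sample with four slots, 48 mm across its flange, 43 mm body, 37 mm high, standing in the nest ring with its top 49 mm above the worktop; origin at the centre of its underside.
- nest (a point): Centre of the nest's floor, 12 mm above the worktop.
- bushing: Bystander: bronze bushing, 32 mm across, 24 mm high, on the worktop behind the fixture; origin at the centre of its underside.
- gear: Bystander: small spur gear, 33 mm across, 16 mm high, in front of the fixture; origin at the centre of its underside.
- bolt: Bystander: small hexagon-head bolt lying on the worktop behind the fixture, 36 x 15 x 13 mm; origin at the centre of its underside.
- objective: Bystander: dark microscope objective, 51 mm across, 52 mm high, behind the fixture near the lever; origin at the centre of its underside.
Things that resemble listed ones, but are neither listed nor needed, are in the scene too. There is more than one size of the sample; the job needs the larger.

How it is judged:
By the outcome, as a careful person would: the job done as asked, in the order asked, and still so for the second after the job is handed in, with the robot touching nothing.
It also fails if it takes over 56 s, if anything falls off the work surface, if the arm or the gripper's body presses on something with over 40 N, if the wrist force passes 120 N, or if a joint passes its speed limit or range.

### The arm

A 6-joint arm with a two-finger parallel gripper is mounted at the origin on a cart in front of the work surface, level with it; the furniture and walls round the work are solid. World frame = base frame: x ahead of the robot, y to its left, z up, the work surface at z = 0. Lengths are in m, angles in rad, forces in N, time in s.
With the tool pointing down it reaches from about 0.325 to 0.925 m from the base axis. Payload 3.1 kg.
Tool frame: the origin (TCP) lies at the very end of the fingers, on their centre line; the grasp point (between the pads) lies 19 mm behind it (robot.hold_point_z is the z of the grasp point in the tool frame, in m); z points along the fingers, y is the direction in which the jaws open and shut (so a half turn about z gives the same grasp; the last joint's range is limited). The gripper opens to 85 mm and grips with 20 to 120 N. Pads are 22 mm wide; open, the fingers measure 114 mm over their backs; the gripper's body (76 mm by 85 mm) begins 54 mm behind the grasp point. The pads swing forward as they close: fully open they stand 13 mm farther back than shut.
Start: joints at [1.009, 0.217, 1.613, -0, 1.311, -0.112], TCP at [0.272, 0.563, 0.231] pointing down, gripper open.
Joint ranges: [-2.75, 2.75], [-0.78, 2.1], [0.31, 2.55], [-1.13, 4.27], [0.13, 2.63], [-2.58, 2.58]. Speed limits (rad/s): [2.79, 2.79, 3.14, 3.14, 3.14, 3.14].

### API

Orientations are given as a unit quaternion [x, y, z, w].
In Python, from rig import robot, vision, workorder gives the robot as it stands.
- The arm moves only by the tool move_arm, never from a script. Its argument "increments" is a list that holds one entry, the list of rows, each a list of 4 numbers: the shift along the tool's x, y, z scaled (see below), then the turn about the tool's z scaled (see below). In form: [[[x, y, z, turn], ...]]. A call has 1 to 5 rows; each row is the pose to reach, as a shift and turn from the pose measured when the call began, along the tool's axes at that moment, turning the shorter way round; what a row does not reach only later rows make up. The controller multiplies each number of a shift by 0.25 m and each number of a turn by pi rad. A row lasts 1/12 s, in which the tool goes at most 41.7 mm and 7.16 degrees, less where a joint would pass 70% of its speed; a pose out of reach is approached as far as the arm can. A call with a number of a shift or a turn outside -1 to 1 is refused whole. A call with a gripper value outside its range is refused whole. "gripper" is the gripper command: -1 is shut, 1 is fully open, values between are in proportion, set as the call begins (left out, the last holds). The fingers move at their own pace and stop on an object; "grip_force" is the grip in N (left out, the last holds). Time passes only in rows, so rows that repeat a pose let the fingers close. It gives the time, the measured TCP pose, the force and the opening at its end, in the units of the state.
- robot.observe(): the state, without advancing time (a new reading comes with each control period).
- vision.capture(name): name is "side" or "top"; returns the picture (480x640x3 uint8, blue, green, red); there is no depth.
- vision.camera_model(name): a dict with "camera_matrix" (3x3 intrinsics, pixels), "pose" (4x4, takes a point from camera to world coordinates). Camera axes: x right, y down, z forward; pixel columns grow to the right and rows downward; lengths in m; the calibration is good to about 2 mm. A picture is of the moment at which its call begins. camera_model takes no time and is no camera call.
- workorder.finish_job(): hands the job in, once; it reports no verdict.
The state is a dict: "clock": time; "joints": joint angles; "joint_vel": joint speeds; "tau": joint torques, N m; "tcp_pos": TCP position; "eef_rot": TCP orientation; "wrist_force": force on the tool from outside, world axes, zero at the start; "torque": the same for the moment, N m; "width": opening from 0.0 (shut) to 1.0 (fully open).
Only numpy, scipy, OpenCV 4.12 (cv2) and the standard library are available. Lean on these libraries where they do the work, as an engineer would, in place of code of your own. Each camera call takes 0.05 s, during which the arm holds its last target.

## Working session

There is one attempt and no reset: what is moved stays moved. The work goes in short steps, Python scripts to look and compute and a tool call to move; the robot and the scene stay as the last step left them, time stands still between calls to the robot, and variables do not carry over. Pictures are saved under pics/ and viewed, and the job is handed in when it is done.

Besides the shell and the picture viewer there is one more tool, called after ">>>" in YAML: its name, and indented under it one key for each argument. move_arm: Moves the arm, as the interface text tells. Shifts and turns lie within -1 to 1; 1 stands for 0.25 m of shift or pi rad of turn. Its arguments: {"type":"object","properties":{"increments":{"type":"array"},"gripper":{"type":"number"},"grip_force":{"type":"number"}},"required":["increments"]}

```bash
mkdir -p pics; python3 - <<'E'
from rig import robot, vision, workorder
import cv2
print(robot.observe())
for n in("side","top"):
    cv2.imwrite(f"pics/{n}0.png",vision.capture(n)); m=vision.camera_model(n); print(n,m)
E
```

```text
{'clock': 0.0, 'joints': array([ 1.00879308e+00,  2.17753601e-01,  1.61495638e+00,  2.56866340e-05,
        1.31130612e+00, -1.12209253e-01]), 'joint_vel': array([ 0.00129193, -0.00010091, -0.00161041,  0.00043053, -0.00027913,
        0.00082443]), 'tau': array([ 6.87579086e-04, -3.96831679e+01, -3.03856659e+01, -7.87871954e-05,
        9.45018284e-03,  1.20567765e-05]), 'tcp_pos': array([0.27127152, 0.56214022, 0.22995701]), 'eef_rot': array([ 2.23009017e-01,  9.74815629e-01, -1.13941858e-03, -4.12497821e-04]), 'wrist_force': array([-0.35185552, -0.02509295, -0.68677032]), 'torque': array([-0.04887977,  0.01477054,  0.02007366]), 'width': 1.0028094684067335}
side {'camera_matrix': array([[605.98787665,   0.        , 324.53654657],
       [  0.        , 605.98787665, 244.69121268],
       [  0.        ,   0.        ,   1.        ]]), 'pose': array([[-0.98884516, -0.08507388,  0.12226072,  0.46932468],
       [-0.14857618,  0.50549427, -0.84994156,  0.80347644],
       [ 0.01050573, -0.85862563, -0.51249552,  0.59672903],
       [ 0.        ,  0.        ,  0.        ,  1.        ]])}
top {'camera_matrix': array([[515.88408439,   0.        , 313.19556491],
       [  0.        , 515.88408439, 235.55913833],
       [  0.        ,   0.        ,   1.        ]]), 'pose': array([[ 0.00725721, -0.99634498,  0.08511178,  0.52548034],
       [-0.99972888, -0.00534592,  0.02266268,  0.04391176],
       [-0.02212485, -0.08525317, -0.99611364,  0.95386853],
       [ 0.        ,  0.        ,  0.        ,  1.        ]])}
```

View pics/top0.png

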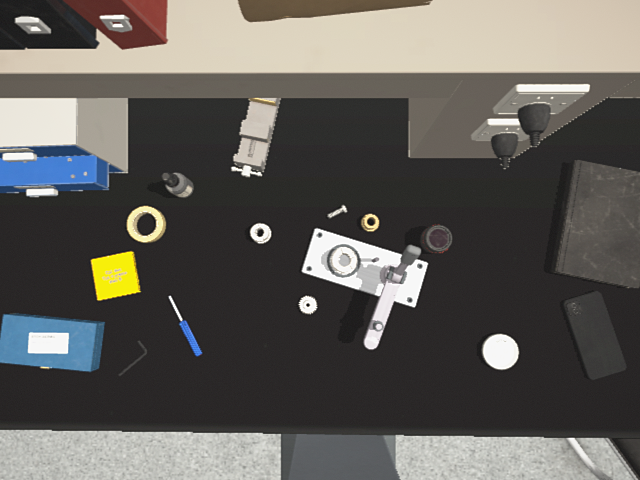

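View pics/side0.png

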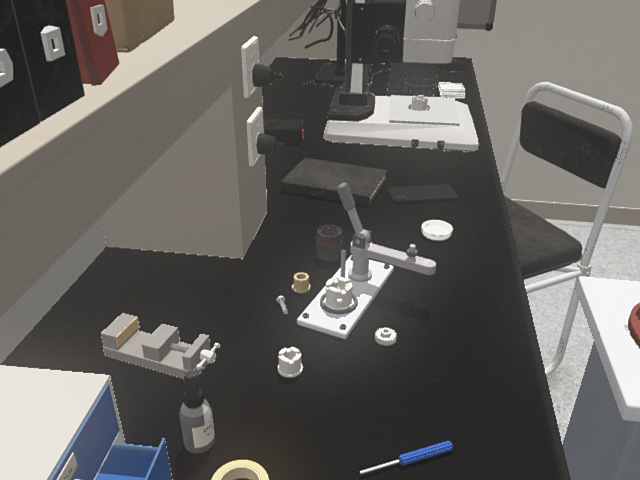

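The top view shows the plate at about (365,267), with the nest and sample at (345,261), the strap nose at (372,343), and the lever from (395,275) to (412,252). I'll zoom in for precise measurement.

```bash
cat > h.py <<'E'
from rig import robot, vision, workorder
import cv2, numpy as np
def ray(n,u,v,z):
    m=vision.camera_model(n);K=m["camera_matrix"];T=m["pose"]
    d=T[:3,:3]@np.linalg.solve(K,[u,v,1]);o=T[:3,3]
    return o+d*(z-o[2])/d[2]
def proj(n,p):
    m=vision.camera_model(n);K=m["camera_matrix"];T=m["pose"]
    q=K@(T[:3,:3].T@(np.asarray(p,float)-T[:3,3]));return q[:2]/q[2]
E
python3 - <<'E'
from h import *
t=cv2.imread("pics/top0.png"); s=cv2.imread("pics/side0.png")
c=cv2.resize(t[200:360,280:460],None,fx=4,fy=4,interpolation=cv2.INTER_CUBIC[0] if 0 else 2)
c=c[:600,:]
cv2.imwrite("pics/topz.png",cv2.resize(t[205:355,280:460],None,fx=4,fy=4,interpolation=2))
cv2.imwrite("pics/sidez.png",cv2.resize(s[175:345,270:450],None,fx=3.5,fy=3.5,interpolation=2))
g=t.min(axis=2)
m=(g>150).astype(np.uint8); m[:, :290]=0;m[:,440:]=0;m[:215]=0;m[315:]=0
n,l,st,ce=cv2.connectedComponentsWithStats(m)
print(st,ce)
E
```

```text
[[     0      0    640    480 301878]
 [   328    215      6      3     10]
 [   364    215     14     16     89]
 [   302    228    126     87   4278]
 [   330    247     28     28    588]
 [   409    246     12      8     63]
 [   387    270      2      2      4]
 [   393    273      9      9     59]
 [   299    296     18     18    231]] [[318.75097887 238.97153155]
 [330.3        215.5       ]
 [371.13483146 222.        ]
 [366.09700795 270.12248714]
 [343.37414966 260.50170068]
 [414.25396825 249.6031746 ]
 [387.5        270.5       ]
 [396.59322034 276.94915254]
 [307.54978355 304.47186147]]
```

View pics/topz.png

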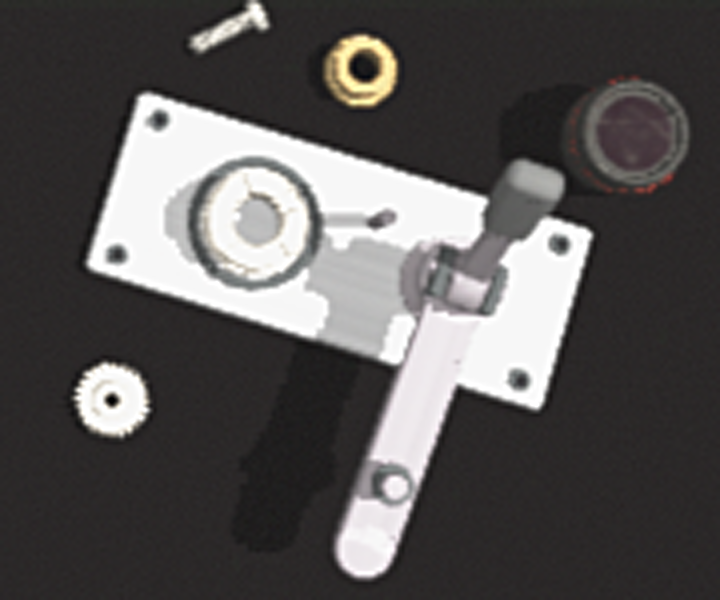

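View pics/sidez.png

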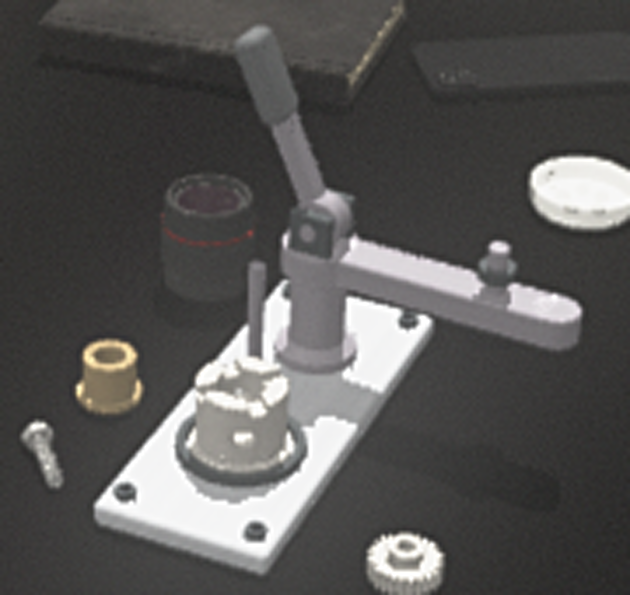

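```bash
python3 - <<'E'
from h import *
Z=lambda a,z:ray("top",(a[0]+.5)/4-.5+280,(a[1]+.5)/4-.5+205,z)
C=[Z(a,.012) for a in((145,93),(593,232),(542,410),(87,267))]
for c in C: print(c.round(4))
for i in range(4): print(np.linalg.norm(C[i]-C[(i+1)%4]))
cen=np.mean(C,0)
# fixture +y = from right to left in image
ey=(C[0]-C[1])+(C[3]-C[2]); yaw=np.arctan2(-ey[0],ey[1]); print("cen",cen,"yaw",yaw)
R=np.array([[np.cos(yaw),-np.sin(yaw)],[np.sin(yaw),np.cos(yaw)]])
F=lambda x,y:cen[:2]+R@[x,y]
piv=F(0,-.05);print("nest",F(0,.04),"piv",piv,"pin",F(.0165,-.012))
for nm,p in (("nest",[*F(0,.04),.049]),("pivtop",[*piv,.076]),("pin",[*F(.0165,-.012),.079])):
    print(nm,proj("top",p),proj("side",p))
# nose end: tip in zoom
tip=Z((362,578),.068); print("tip",tip, np.linalg.norm(tip[:2]-piv))
# axis from strap mid points at top z .076
for a in ((366,540),(403,440),(432,350)):
    q=Z(a,.076); d=q[:2]-piv; print(q.round(4),"strapangle",np.arctan2(-d[0],d[1])-yaw)
g=Z((528,178),.16);print("grip end approx",g)
for nm,a,z in(("obj",(637,130),.052),("bush",(362,68),.024),("gear",(112,400),.016)):print(nm,Z(a,z))
E
```

```text
[0.6201 0.0605 0.012 ]
[ 0.5578 -0.1433  0.012 ]
[ 0.4774 -0.1195  0.012 ]
[0.5403 0.0864 0.012 ]
0.2131526632502895
0.08380381798615005
0.21529021548412183
0.08391581064017467
cen [ 0.54890118 -0.02895672  0.012     ] yaw -0.296775720184981
nest [0.56059872 0.00929466] piv [ 0.53427926 -0.07677093] pin [ 0.56117062 -0.04525736]
nest [344.53073454 259.7319267 ] [338.31642618 282.96974163]
pivtop [396.05704167 275.00976424] [360.72096845 242.69213569]
pin [377.50347258 258.91603364] [342.65726865 249.36189367]
tip [ 0.40929937 -0.03344643  0.068     ] 0.13227617625984
[ 0.426  -0.0345  0.076 ] strapangle 1.4948627587934102
[ 0.4677 -0.0501  0.076 ] strapangle 1.4862661493449079
[ 0.5054 -0.0624  0.076 ] strapangle 1.406267928481295
grip end approx [ 0.57322458 -0.08929253  0.16      ]
obj [ 0.60097399 -0.15496681  0.052     ]
bush [ 0.63078658 -0.03777287  0.024     ]
gear [0.48045701 0.0743974  0.016     ]
```

```bash
cat >> h.py <<'E'
from scipy.spatial.transform import Rotation as Ro
piv=np.array([.53428,-.07677]);yaw=-.2968
def state():
    o=robot.observe();return o,np.array(o["tcp_pos"]),Ro.from_quat(o["eef_rot"])
def row(target,ydir=None):
    o,p,R=state();d=R.inv().apply(np.array(target)-p)/.25
    t=0
    if ydir is not None:
        y=R.inv().apply([*ydir,0]);t=(np.arctan2(-y[0],y[1])+np.pi/2)%np.pi-np.pi/2
    return [round(float(v),3) for v in (*d,t/np.pi)]
def strap(theta):
    f=yaw+theta;u=np.array([-np.sin(f),np.cos(f)]);n=np.array([u[1],-u[0]]);return u,n
def push(theta,r=.110,gap=0,z=.060,half=.0145):
    u,n=strap(theta);q=piv+r*u-(.012+half+gap)*n
    return row([*q,z],n)
E
python3 - <<'E'
from h import *
print(push(1.485,gap=.03,z=.231), push(1.485,gap=.03))
E
```

```text
[-1.635, -2.099, 0.0, -0.021] [-1.635, -2.098, 0.684, -0.021]
```

>>> move_arm:
  increments:
    - [[-0.52,-0.66,0,0],[-0.52,-0.66,0,0],[-0.52,-0.66,0,0],[-0.52,-0.66,0,0],[-0.52,-0.66,0,0]]
  gripper: -1
  grip_force: 20

```text
clock: 0.52
tcp_pos: [0.3157, 0.3573, 0.2296]
eef_rot: [0.223, 0.975, -0.002, -0.001]
wrist_force: [0.4, -0.7, 1.1]
width: 0.298
```

>>> move_arm:
  increments:
    - [[-0.52,-0.66,0,0],[-0.52,-0.66,0,0],[-0.52,-0.66,0,0],[-0.52,-0.66,0,0],[-0.52,-0.66,0,0]]

```text
clock: 0.93
tcp_pos: [0.36, 0.1539, 0.2298]
eef_rot: [0.222, 0.975, -0.002, -0.001]
wrist_force: [1.5, 0.6, 0.2]
width: 0.006
```

```bash
python3 - <<'E'
from h import *
print(state()[0]["tcp_pos"],push(1.485,gap=.03,z=.231), push(1.485,gap=.03))
E
```

```text
[0.36003499 0.15391792 0.22984325] [-0.604, -0.784, -0.002, -0.021] [-0.604, -0.782, 0.682, -0.021]
```

>>> move_arm:
  increments:
    - [[-0.6,-0.78,0,-0.02],[-0.6,-0.78,0,-0.02],[-0.6,-0.78,0,-0.02],[-0.6,-0.78,0,-0.02],[-0.6,-0.78,0,-0.02]]

```text
clock: 1.35
tcp_pos: [0.4023, -0.0502, 0.2302]
eef_rot: [0.192, 0.981, -0.001, -0.0]
wrist_force: [1.1, 0.0, -0.5]
width: 0.001
```

```bash
python3 - <<'E'
from h import *
print(push(1.485,gap=.03,z=.231), push(1.485,gap=.03,z=.06))
E
```

```text
[-0.09, -0.127, -0.003, -0.001] [-0.09, -0.125, 0.681, -0.001]
```

>>> move_arm:
  increments:
    - [[-0.09,-0.127,0,0],[-0.09,-0.127,0.1,0],[-0.09,-0.127,0.25,0],[-0.09,-0.127,0.4,0],[-0.09,-0.127,0.5,0]]

```text
clock: 1.77
tcp_pos: [0.4088, -0.0882, 0.102]
eef_rot: [0.192, 0.981, -0.001, -0.002]
wrist_force: [-0.8, 0.5, -1.0]
width: 0.0
```

```bash
python3 - <<'E'
from h import *
print(push(1.485,gap=.03,z=.06))
E
```

```text
[-0.01, 0.004, 0.168, -0.001]
```

>>> move_arm:
  increments:
    - [[-0.01,0,0.1,0],[-0.01,0,0.168,0],[-0.01,0,0.168,0],[-0.01,0,0.168,0]]

```text
clock: 2.1
tcp_pos: [0.4095, -0.0887, 0.0589]
eef_rot: [0.192, 0.981, -0.001, -0.004]
wrist_force: [0.2, -0.4, 0.3]
width: 0.002
```

```bash
python3 - <<'E'
from h import *
s=vision.capture("side");t=vision.capture("top")
cv2.imwrite("pics/s1.png",np.hstack([cv2.resize(s[175:345,270:450],None,fx=2.2,fy=2.2),cv2.resize(t[205:375,280:460],None,fx=2.2,fy=2.2)]))
for th in(1.485,1.35,1.2,1.05): print(th,push(th))
E
```

```text
1.485 [0.006, 0.124, 0.004, -0.001]
1.35 [0.016, 0.184, 0.004, 0.042]
1.2 [0.018, 0.252, 0.004, 0.089]
1.05 [0.01, 0.319, 0.004, 0.137]
```

View pics/s1.png

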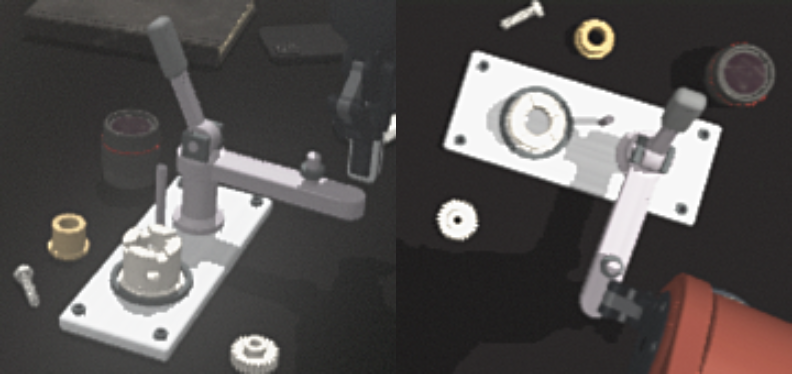

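The finger, closed, stands beside the strap on its far side from the sample, clear of everything. Now I start the swing.

>>> move_arm:
  increments:
    - [[0.003,0.04,0.004,0],[0.006,0.08,0.004,0],[0.006,0.12,0.004,0.0],[0.01,0.15,0.004,0.02],[0.016,0.184,0.004,0.042]]

```text
clock: 2.62
tcp_pos: [0.4267, -0.0445, 0.0609]
eef_rot: [0.257, 0.966, -0.002, -0.0]
wrist_force: [0.6, -1.4, 0.2]
width: 0.001
```

```bash
python3 - <<'E'
from h import *
for th in(1.35,1.3,1.25,1.2,1.15,1.1,1.05,1): print(th,push(th))
E
```

```text
1.35 [0.002, -0.005, 0.004, -0.001]
1.3 [0.007, 0.017, 0.004, 0.015]
1.25 [0.011, 0.039, 0.004, 0.031]
1.2 [0.013, 0.062, 0.004, 0.047]
1.15 [0.015, 0.084, 0.003, 0.063]
1.1 [0.015, 0.107, 0.003, 0.079]
1.05 [0.014, 0.129, 0.003, 0.094]
1 [0.012, 0.152, 0.003, 0.11]
```

>>> move_arm:
  increments:
    - [[0.009,0.03,0.004,0.025],[0.013,0.062,0.004,0.047],[0.015,0.09,0.003,0.067],[0.014,0.12,0.003,0.087],[0.012,0.152,0.003,0.11]]

```text
clock: 3.03
tcp_pos: [0.4436, -0.0088, 0.0607]
eef_rot: [0.421, 0.907, -0.002, 0.001]
wrist_force: [0.3, -0.7, -0.3]
width: -0.003
```

```bash
python3 - <<'E'
from h import *
for th in(1,.94,.88,.82,.76,.7,.64): print(th,push(th))
E
```

```text
1 [-0.002, -0.005, 0.003, -0.0]
0.94 [0.004, 0.021, 0.003, 0.019]
0.88 [0.008, 0.048, 0.003, 0.038]
0.82 [0.01, 0.075, 0.003, 0.057]
0.76 [0.011, 0.102, 0.003, 0.076]
0.7 [0.01, 0.129, 0.003, 0.095]
0.64 [0.007, 0.156, 0.003, 0.114]
```

>>> move_arm:
  increments:
    - [[0.006,0.03,0.003,0.025],[0.009,0.062,0.003,0.047],[0.011,0.095,0.003,0.07],[0.01,0.125,0.003,0.093],[0.007,0.156,0.003,0.114]]

```text
clock: 3.45
tcp_pos: [0.4727, 0.0192, 0.0604]
eef_rot: [0.576, 0.817, -0.001, 0.001]
wrist_force: [-0.5, -0.2, 0.2]
width: -0.001
```

```bash
python3 - <<'E'
from h import *
s=vision.capture("side");t=vision.capture("top")
cv2.imwrite("pics/s2.png",np.hstack([cv2.resize(s[175:345,270:450],None,fx=2.2,fy=2.2),cv2.resize(t[205:375,280:460],None,fx=2.2,fy=2.2)]))
for th in(.64,.58,.52,.46,.4,.34,.28): print(th,push(th))
E
```

```text
0.64 [-0.003, -0.007, 0.003, 0.001]
0.58 [0.003, 0.019, 0.003, 0.02]
0.52 [0.007, 0.046, 0.003, 0.039]
0.46 [0.009, 0.073, 0.003, 0.058]
0.4 [0.01, 0.1, 0.003, 0.077]
0.34 [0.009, 0.127, 0.003, 0.097]
0.28 [0.006, 0.154, 0.003, 0.116]
```

View pics/s2.png

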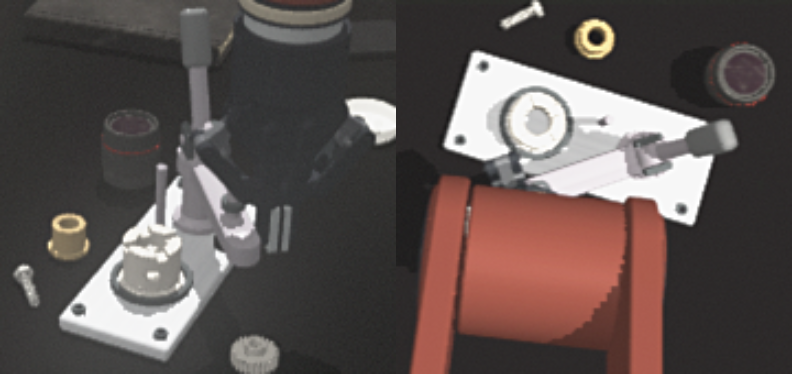

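The strap is about halfway over and moving with the finger. Force is small.

>>> move_arm:
  increments:
    - [[0.003,0.025,0.003,0.022],[0.007,0.055,0.003,0.045],[0.01,0.09,0.003,0.07],[0.009,0.12,0.003,0.093],[0.006,0.154,0.003,0.116]]

```text
clock: 3.97
tcp_pos: [0.5089, 0.0345, 0.0601]
eef_rot: [0.714, 0.7, -0.001, 0.001]
wrist_force: [-0.1, -1.1, -0.2]
width: -0.003
```

```bash
python3 - <<'E'
from h import *
for th in(.28,.22,.16,.1,.05,0,-.02): print(th,push(th))
E
```

```text
0.28 [-0.003, 0.003, 0.0, -0.001]
0.22 [0.002, 0.029, 0.0, 0.018]
0.16 [0.006, 0.056, 0.0, 0.038]
0.1 [0.009, 0.083, 0.0, 0.057]
0.05 [0.009, 0.106, 0.0, 0.073]
0 [0.009, 0.129, 0.0, 0.088]
-0.02 [0.009, 0.138, 0.0, 0.095]
```

>>> move_arm:
  increments:
    - [[0.002,0.025,0,0.02],[0.005,0.05,0,0.04],[0.008,0.075,0,0.055],[0.009,0.095,0,0.067]]

```text
clock: 4.3
tcp_pos: [0.5326, 0.037, 0.0602]
eef_rot: [0.783, 0.622, -0.001, 0.001]
wrist_force: [-1.5, 0.4, 0.4]
width: -0.004
```

```bash
python3 - <<'E'
from h import *
s=vision.capture("side");t=vision.capture("top")
cv2.imwrite("pics/s3.png",np.hstack([cv2.resize(s[175:345,270:450],None,fx=2.2,fy=2.2),cv2.resize(t[205:375,280:460],None,fx=2.2,fy=2.2)]))
for th in(.1,.075,.05,.025,0,-.02): print(th,push(th))
E
```

```text
0.1 [-0.005, -0.013, 0.002, -0.01]
0.075 [-0.002, -0.002, 0.002, -0.002]
0.05 [0.0, 0.009, 0.002, 0.006]
0.025 [0.002, 0.02, 0.002, 0.014]
0 [0.004, 0.031, 0.002, 0.022]
-0.02 [0.006, 0.04, 0.002, 0.029]
```

View pics/s3.png

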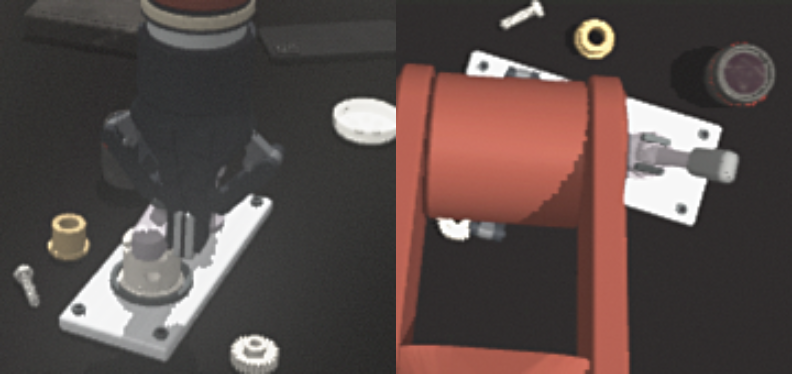

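Strap nose is nearly over the sample. I'll finish in tiny steps, watching force.

>>> move_arm:
  increments:
    - [[0,0.007,0,0.006],[0.002,0.014,0,0.012],[0.003,0.02,0,0.018]]

```text
clock: 4.65
tcp_pos: [0.538, 0.0367, 0.0604]
eef_rot: [0.8, 0.6, -0.0, 0.001]
wrist_force: [-0.0, 1.4, 0.0]
width: -0.002
```

>>> move_arm:
  increments:
    - [[0,0.004,0,0.002],[0,0.008,0,0.004]]

```text
clock: 4.82
tcp_pos: [0.5398, 0.0363, 0.0604]
eef_rot: [0.804, 0.595, -0.0, 0.001]
wrist_force: [0.1, 0.6, 0.1]
width: -0.003
```

```bash
python3 - <<'E'
from h import *
for th in(.05,.025,0,-.02): print(th,push(th))
o=robot.observe();print(o["wrist_force"],o["torque"])
E
```

```text
0.05 [-0.005, -0.017, 0.002, -0.016]
0.025 [-0.002, -0.006, 0.002, -0.008]
0 [0.001, 0.005, 0.002, -0.0]
-0.02 [0.003, 0.014, 0.002, 0.006]
[0.10561448 0.59475066 0.05100305] [0.15341026 0.11552001 0.00707747]
```

>>> move_arm:
  increments:
    - [[0,0.003,0,0],[0,0.006,0,0],[0,0.006,0,0]]

```text
clock: 5.07
tcp_pos: [0.5413, 0.0358, 0.0604]
eef_rot: [0.804, 0.595, -0.0, 0.001]
wrist_force: [0.2, 0.4, -0.2]
width: -0.004
```

>>> move_arm:
  increments:
    - [[0,0.003,0,0],[0,0.006,0,0],[0,0.006,0,0]]

```text
clock: 5.32
tcp_pos: [0.5414, 0.0357, 0.0603]
eef_rot: [0.804, 0.594, -0.002, -0.0]
wrist_force: [-5.0, 1.9, 3.6]
width: 0.003
```

```bash
python3 - <<'E'
from h import *
for th in(0,-.02,-.04): print(th,push(th))
s=vision.capture("side")
cv2.imwrite("pics/s4.png",cv2.resize(s[175:345,270:450],None,fx=3.5,fy=3.5))
o=robot.observe();print(o["wrist_force"],o["torque"])
E
```

```text
0 [0.001, -0.002, 0.001, -0.0]
-0.02 [0.003, 0.007, 0.001, 0.006]
-0.04 [0.005, 0.016, 0.001, 0.013]
[-5.1002614   1.54422074  4.24366633] [ 0.31179931  0.67170376 -0.03163751]
```

View pics/s4.png

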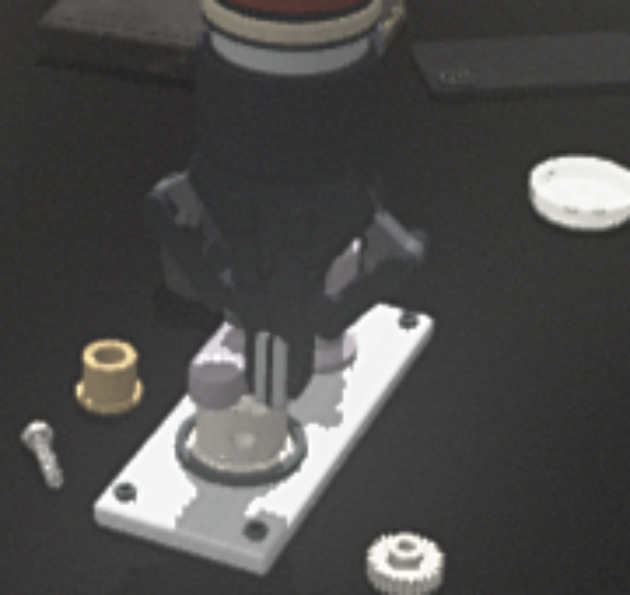

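Force rose to about 5 N at the computed angle of 0, so the strap appears to be on the stop. Backing off and rising.

>>> move_arm:
  increments:
    - [[0,-0.06,0,0],[0,-0.16,0,0],[0,-0.2,-0.05,0],[0,-0.2,-0.2,0],[0,-0.2,-0.36,0]]

```text
clock: 5.78
tcp_pos: [0.4907, 0.0506, 0.1485]
eef_rot: [0.804, 0.595, -0.004, -0.002]
wrist_force: [1.3, 0.7, -0.2]
width: -0.002
```

>>> move_arm:
  increments:
    - [[0,-0.1,-0.16,0],[0,-0.3,-0.3,0],[0,-0.5,-0.4,0],[0,-0.6,-0.4,0],[0,-0.7,-0.4,0]]

```text
clock: 6.2
tcp_pos: [0.3275, 0.1013, 0.2524]
eef_rot: [0.804, 0.594, -0.001, 0.0]
wrist_force: [0.2, 0.2, 0.8]
width: 0.001
```

```bash
python3 - <<'E'
from h import *
s=vision.capture("side");t=vision.capture("top")
cv2.imwrite("pics/side5.png",s);cv2.imwrite("pics/top5.png",t)
cv2.imwrite("pics/s5.png",cv2.resize(s[175:345,270:450],None,fx=3.5,fy=3.5,interpolation=2))
cv2.imwrite("pics/t5.png",cv2.resize(t[205:355,280:460],None,fx=4,fy=4,interpolation=2))
E
```

```text
(no output)
```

View pics/s5.png

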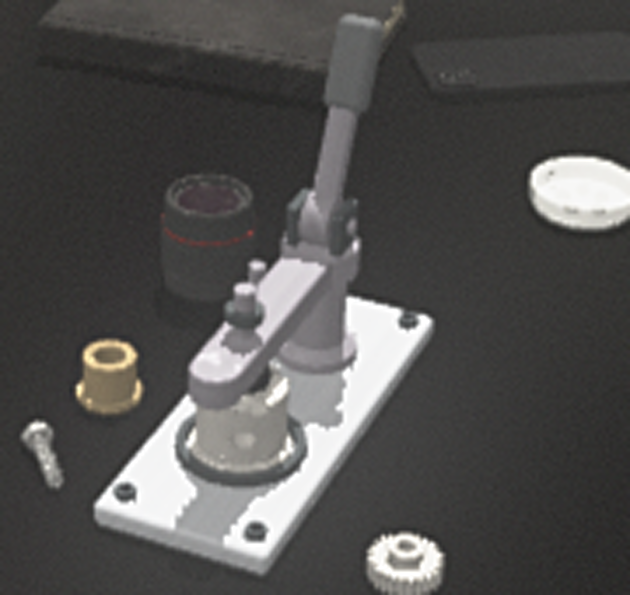

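View pics/t5.png

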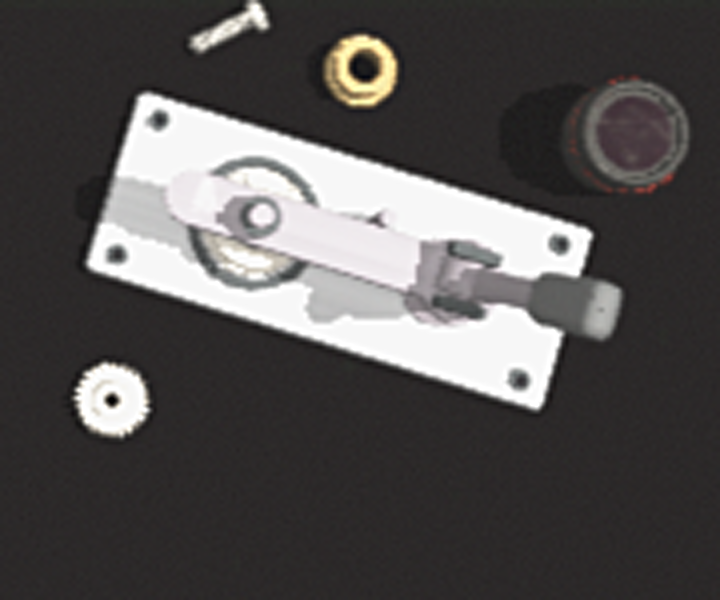

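The strap lies over the sample, touching the stop pin at zoom (380,215), and nothing else has moved. Next I measure the strap and lever angles.

```bash
python3 - <<'E'
from h import *
Z=lambda a,z:ray("top",(a[0]+.5)/4-.5+280,(a[1]+.5)/4-.5+205,z)
for a,z in(((262,215),.101),((190,195),.076),((305,232),.076)):
    q=Z(a,z);d=q[:2]-piv;print(q.round(4),np.hypot(*d),np.arctan2(-d[0],d[1])-yaw)
u,n=strap(0)
for e in(1.0,1.05,1.1,1.2,1.3):
    w=np.array([*(-u*np.cos(e)),np.sin(e)]);P=[*piv,.088]+.098*w
    nn=np.array([*(u*np.sin(e)),np.cos(e)])
    f=lambda q,n:proj(n,q)
    pt,ps=f(P,"top"),f(P,"side")
    print(e,P.round(4),"topzoom",(pt-[280,205])*4+1.5,"sidezoom",(ps-[270,175])*3.5+1.2)
E
```

```text
[0.5608 0.0103 0.101 ] 0.09103511807376248 0.0008925785847468393
[0.5702 0.0399 0.076 ] 0.12211218504638269 -0.0015893783299011366
[ 0.5548 -0.0089  0.076 ] 0.07087589185953695 0.0035970083030464894
1.0 [ 0.5188 -0.1274  0.1705] topzoom [635.74371526 321.51157951] sidezoom [369.38601622  18.00646365]
1.05 [ 0.52   -0.1234  0.173 ] topzoom [626.45371159 318.21884671] sidezoom [366.45286913  16.42977675]
1.1 [ 0.5213 -0.1193  0.1753] topzoom [616.67294721 314.8040806 ] sidezoom [363.37528745  15.34420909]
1.2 [ 0.5239 -0.1107  0.1793] topzoom [595.75702634 307.65102964] sidezoom [356.81122915  14.68316499]
1.3 [ 0.5266 -0.1018  0.1824] topzoom [573.25484776 300.14355327] sidezoom [349.74818251  16.08477335]
```

```bash
cat >> h.py <<'E'
def lev(e,gap=0,r=.080,h=.011,t=.007,dz=0):
    u,n=strap(0);q=piv+u*(-r*np.cos(e)+t*np.sin(e)+h+gap)
    return row([*q,.088+r*np.sin(e)+t*np.cos(e)+dz],n)
E
python3 - <<'E'
from h import *
print(lev(1.2,gap=.03,dz=.06));print(lev(1.2,gap=.03));print(lev(1.2))
E
```

```text
[-0.367, 1.012, 0.103, 0.001]
[-0.366, 1.013, 0.343, 0.001]
[-0.486, 1.013, 0.343, 0.001]
```

>>> move_arm:
  increments:
    - [[-0.33,0.92,0,0],[-0.33,0.92,0,0],[-0.33,0.92,0,0],[-0.33,0.92,0,0],[-0.33,0.92,0,0]]

```text
clock: 6.72
tcp_pos: [0.4959, -0.0257, 0.2504]
eef_rot: [0.803, 0.596, -0.001, 0.0]
wrist_force: [-0.4, 1.1, 0.5]
width: 0.0
```

```bash
python3 - <<'E'
from h import *
print(lev(1.2,gap=.03,dz=.06));print(lev(1.2,gap=.03));print(lev(1.2))
E
```

```text
[-0.077, 0.206, 0.101, 0.001]
[-0.076, 0.207, 0.341, 0.001]
[-0.196, 0.206, 0.342, 0.001]
```

>>> move_arm:
  increments:
    - [[-0.05,0.12,0,0],[-0.077,0.206,0.05,0],[-0.077,0.206,0.18,0],[-0.077,0.206,0.3,0],[-0.077,0.206,0.342,0]]

```text
clock: 7.13
tcp_pos: [0.5371, -0.0597, 0.1595]
eef_rot: [0.804, 0.595, -0.004, -0.002]
wrist_force: [-1.3, 0.2, -0.9]
width: -0.001
```

```bash
python3 - <<'E'
from h import *
s=vision.capture("side")
cv2.imwrite("pics/s6.png",cv2.resize(s[145:315,270:450],None,fx=3.5,fy=3.5,interpolation=2))
print(lev(1.2,gap=.01))
for e in (1.2,1.15,1.1,1.05,1,.95): print(e,lev(e))
E
```

```text
[-0.076, 0.013, -0.025, 0.0]
1.2 [-0.116, 0.013, -0.025, 0.0]
1.15 [-0.131, 0.013, -0.02, 0.0]
1.1 [-0.146, 0.013, -0.014, 0.0]
1.05 [-0.161, 0.013, -0.008, 0.0]
1 [-0.175, 0.013, -0.001, 0.0]
0.95 [-0.189, 0.014, 0.007, 0.0]
```

View pics/s6.png

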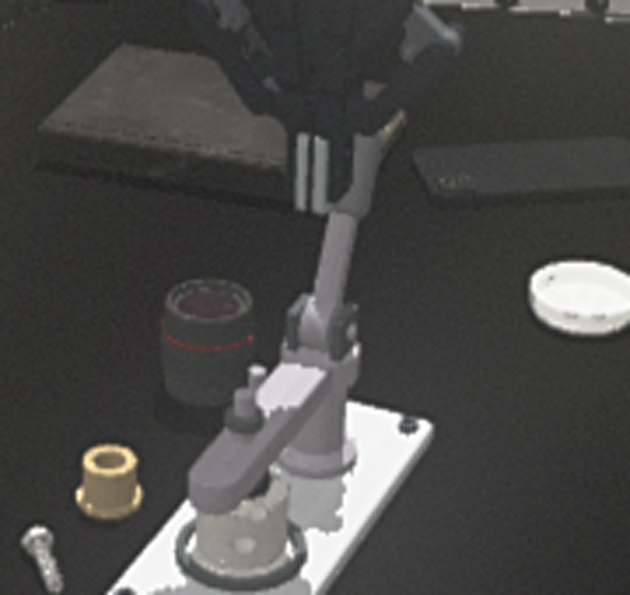

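The finger stands in front of the lever grip on the nose side. Now sweeping along the arc.

>>> move_arm:
  increments:
    - [[-0.03,0.013,-0.025,0],[-0.076,0.013,-0.025,0],[-0.116,0.013,-0.025,0],[-0.131,0.013,-0.02,0],[-0.146,0.013,-0.014,0]]

```text
clock: 7.6
tcp_pos: [0.5298, -0.0963, 0.1646]
eef_rot: [0.804, 0.595, -0.003, -0.002]
wrist_force: [0.8, 0.7, 1.9]
width: 0.002
```

```bash
python3 - <<'E'
from h import *
for e in (1.15,1.1,1.05,1,.95,.9,.85,.8): print(e,lev(e))
E
```

```text
1.15 [0.019, -0.006, 0.003, 0.0]
1.1 [0.004, -0.006, 0.008, 0.0]
1.05 [-0.011, -0.006, 0.015, 0.0]
1 [-0.025, -0.006, 0.022, 0.0]
0.95 [-0.039, -0.006, 0.03, 0.0]
0.9 [-0.053, -0.006, 0.038, 0.0]
0.85 [-0.066, -0.006, 0.048, 0.0]
0.8 [-0.079, -0.006, 0.057, 0.0]
```

>>> move_arm:
  increments:
    - [[-0.011,-0.004,0.015,0],[-0.025,-0.006,0.022,0],[-0.039,-0.006,0.03,0],[-0.053,-0.006,0.038,0],[-0.066,-0.006,0.048,0]]

```text
clock: 8.02
tcp_pos: [0.5237, -0.1119, 0.1527]
eef_rot: [0.804, 0.595, -0.003, -0.001]
wrist_force: [-0.2, 0.5, 1.6]
width: -0.003
```

```bash
python3 - <<'E'
from h import *
for e in (.85,.8,.75,.7,.65,.6,.55,.5): print(e,lev(e))
s=vision.capture("side")
cv2.imwrite("pics/s7.png",cv2.resize(s[145:315,270:450],None,fx=3.5,fy=3.5,interpolation=2))
E
```

```text
0.85 [0.001, -0.0, -0.0, 0.0]
0.8 [-0.012, -0.0, 0.01, 0.0]
0.75 [-0.024, -0.0, 0.02, 0.0]
0.7 [-0.036, -0.0, 0.031, 0.0]
0.65 [-0.047, -0.0, 0.043, 0.0]
0.6 [-0.057, -0.0, 0.055, 0.0]
0.55 [-0.067, -0.0, 0.068, 0.0]
0.5 [-0.076, -0.0, 0.081, 0.0]
```

View pics/s7.png

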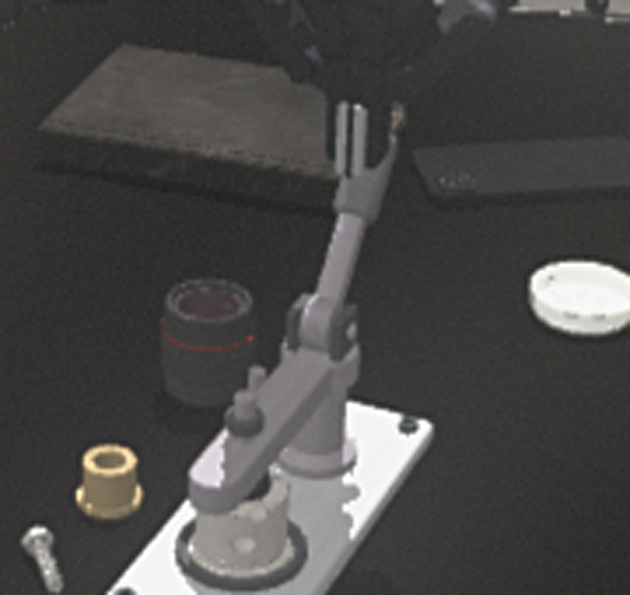

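The lever follows the finger, which is centred on the grip at about (362,165). Continuing.

>>> move_arm:
  increments:
    - [[-0.012,0,0.01,0],[-0.026,0,0.022,0],[-0.041,0,0.037,0],[-0.055,0,0.052,0],[-0.067,0,0.068,0]]

```text
clock: 8.48
tcp_pos: [0.5179, -0.1288, 0.1345]
eef_rot: [0.804, 0.595, -0.003, -0.002]
wrist_force: [0.1, 0.3, 1.5]
width: -0.001
```

```bash
python3 - <<'E'
from h import *
for e in (.55,.5,.45,.4,.35,.3,.25,.2): print(e,lev(e))
E
```

```text
0.55 [0.004, 0.002, -0.005, -0.0]
0.5 [-0.005, 0.002, 0.008, -0.0]
0.45 [-0.014, 0.002, 0.022, -0.0]
0.4 [-0.022, 0.002, 0.036, -0.0]
0.35 [-0.029, 0.002, 0.05, -0.0]
0.3 [-0.035, 0.002, 0.065, -0.0]
0.25 [-0.041, 0.002, 0.08, -0.0]
0.2 [-0.046, 0.002, 0.095, -0.0]
```

>>> move_arm:
  increments:
    - [[-0.006,0,0.01,0],[-0.016,0,0.026,0],[-0.026,0,0.044,0],[-0.033,0,0.06,0],[-0.041,0,0.08,0]]

```text
clock: 8.9
tcp_pos: [0.5148, -0.139, 0.1143]
eef_rot: [0.804, 0.595, -0.004, -0.001]
wrist_force: [1.5, -0.4, 2.1]
width: -0.001
```

```bash
python3 - <<'E'
from h import *
for e in (.25,.2,.15,.1,.05,0): print(e,lev(e))
E
```

```text
0.25 [0.002, 0.002, -0.001, 0.0]
0.2 [-0.003, 0.002, 0.014, 0.0]
0.15 [-0.007, 0.002, 0.03, 0.0]
0.1 [-0.01, 0.002, 0.046, 0.0]
0.05 [-0.013, 0.002, 0.061, 0.0]
0 [-0.015, 0.002, 0.077, 0.0]
```

>>> move_arm:
  increments:
    - [[-0.003,0,0.014,0],[-0.007,0,0.03,0],[-0.01,0,0.046,0],[-0.013,0,0.061,0]]

```text
clock: 9.23
tcp_pos: [0.5136, -0.1423, 0.0987]
eef_rot: [0.804, 0.595, -0.004, -0.001]
wrist_force: [1.3, -0.6, 2.3]
width: 0.002
```

```bash
python3 - <<'E'
from h import *
for e in (.1,.05,0): print(e,lev(e))
s=vision.capture("side")
cv2.imwrite("pics/s8.png",cv2.resize(s[145:315,270:450],None,fx=3.5,fy=3.5,interpolation=2))
E
```

```text
0.1 [0.003, 0.002, -0.017, 0.0]
0.05 [0.001, 0.002, -0.001, 0.0]
0 [-0.001, 0.002, 0.015, 0.0]
```

View pics/s8.png

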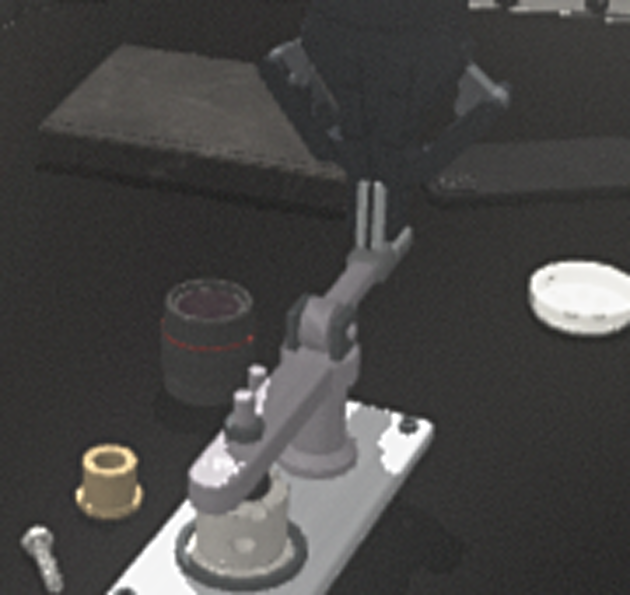

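The lever is almost level. Final small steps, watching vertical force.

>>> move_arm:
  increments:
    - [[0,0,0.006,0],[0,0,0.011,0],[0,0,0.011,0]]

```text
clock: 9.53
tcp_pos: [0.5131, -0.142, 0.095]
eef_rot: [0.804, 0.595, -0.004, -0.002]
wrist_force: [-0.4, -0.4, 1.0]
width: -0.001
```

>>> move_arm:
  increments:
    - [[0,0,0.004,0],[0,0,0.004,0]]

```text
clock: 9.7
tcp_pos: [0.5132, -0.142, 0.0949]
eef_rot: [0.804, 0.595, -0.004, -0.002]
wrist_force: [-2.1, -0.4, 6.2]
width: -0.002
```

>>> move_arm:
  increments:
    - [[0,0,0.004,0],[0,0,0.004,0]]

```text
clock: 9.87
tcp_pos: [0.5132, -0.142, 0.0949]
eef_rot: [0.804, 0.595, -0.004, -0.002]
wrist_force: [-3.2, -0.9, 7.4]
width: 0.002
```

The lever has hit its end stop: z stays at 0.0949 m while the force rises to 7 N. Retreating straight up, then away.

>>> move_arm:
  increments:
    - [[0,0,-0.05,0],[0,0,-0.15,0],[0,0,-0.3,0],[0,0,-0.45,0],[0,0,-0.55,0]]

```text
clock: 10.28
tcp_pos: [0.5153, -0.1415, 0.2354]
eef_rot: [0.804, 0.595, -0.003, -0.001]
wrist_force: [0.8, -0.1, 0.7]
width: -0.0
```

>>> move_arm:
  increments:
    - [[0,-0.15,-0.1,0],[0,-0.3,-0.1,0],[0,-0.45,-0.1,0],[0,-0.6,-0.1,0],[0,-0.65,-0.1,0]]

```text
clock: 10.7
tcp_pos: [0.3557, -0.0917, 0.2598]
eef_rot: [0.804, 0.595, -0.004, -0.004]
wrist_force: [1.2, 0.4, -0.1]
width: 0.001
```

```bash
python3 - <<'E'
from h import *
s=vision.capture("side");t=vision.capture("top")
cv2.imwrite("pics/s9.png",cv2.resize(s[175:345,270:450],None,fx=3.5,fy=3.5,interpolation=2))
cv2.imwrite("pics/t9.png",cv2.resize(t[205:355,280:460],None,fx=4,fy=4,interpolation=2))
u,n=strap(0)
for nm,d,z in(("pin",0,.088),("grip75top",-.075,.095),("end98",-.098,.095)):
    P=[*(piv+u*d),z];print(nm,(proj("top",P)-[280,205])*4+1.5,(proj("side",P)-[270,175])*3.5+1.2)
E
```

```text
pin [469.69332045 281.27602615] [319.75061099 216.58921489]
grip75top [647.11812137 335.7501306 ] [377.40571365 138.07966028]
end98 [701.09149004 352.5933448 ] [393.67786549 119.30371223]
```

View pics/s9.png

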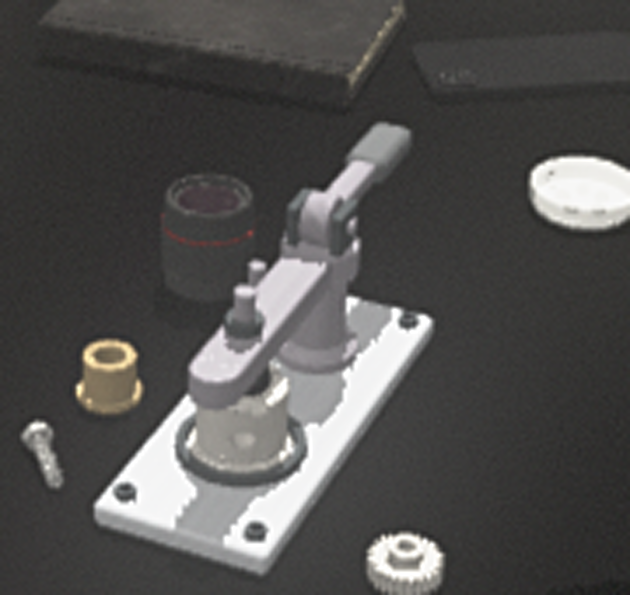

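View pics/t9.png

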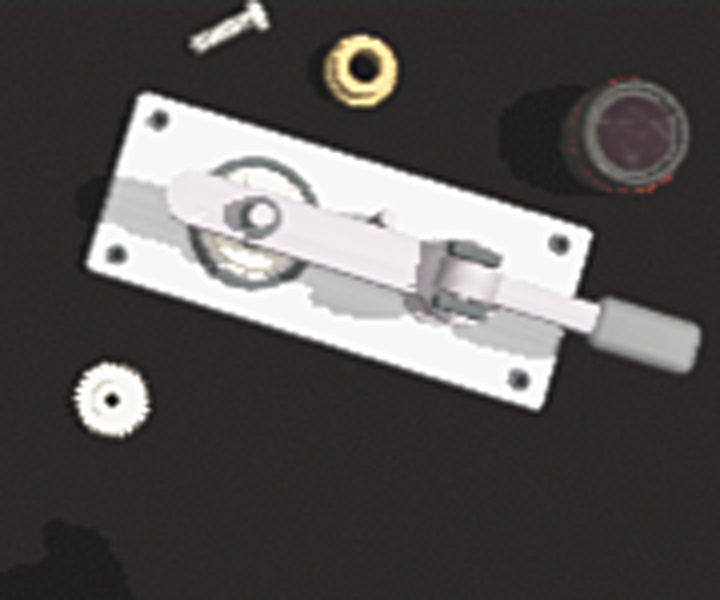

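In both views the lever lies level, with its grip end at top zoom (698,350) against a predicted (701,352). The strap is still on the pin, the sample is in its nest and the bystanders haven't moved.

```bash
python3 - <<'E'
from h import *
print(workorder.finish_job(), robot.observe()["clock"])
E
```

```text
the job is handed in; nothing more can be done
the job is handed in; nothing more can be done
```

The sample is clamped and the job is handed in, finished at about 11 s of the 56 s allowed. With the gripper closed, I pushed the strap round with the outside of a finger until it met its stop pin. Only then did I push the cam lever down, and I moved the arm clear before handing in.

- **Strap:** contact force rose to about 5 N sideways (6–7 N in all) at the stop. In the top image the strap angle measured 0.00 rad, within about 0.004. It was still against the pin in the last pictures.
- **Lever:** the fingertips stopped at 94.9 mm, where the level grip's top should be at 95 mm, with 7–8 N at the end. In the last pictures it lies level, within about 2 mm of the predicted position.
- **Sample and other things:** the sample is still in its nest and the other objects near the fixture show no movement.
- **Not checked:** I did not measure the pad pressing on the sample directly. I infer it from the lever being fully down, since the spindle only looked slightly lower in the pictures. No check failed or disagreed.

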